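Seat the sprung kinematic stage plate and load it with resin mounts for the microscope

ROBOT

A 6-joint arm with a two-finger parallel gripper is mounted at the origin on the work surface. World frame = base frame: x ahead of the robot, y to its left, z up, the work surface at z = 0. Lengths are in mm, angles in rad, forces in N, time in s.
With the tool pointing down it reaches from about 350 to 975 mm from the base axis. Payload 7.1 kg.
Tool frame: the origin (TCP) lies between the finger pads; the fingertips stand 19 mm ahead of it and the grasp point (between the pads) is the TCP (ctrl.tcp_to_tips is the distance from the TCP to the fingertips, in mm); z points along the fingers, y is the line along which they close (so a half turn about z gives the same grasp; the last joint's range is limited). The gripper opens to 88 mm and grips with 3 to 60 N. Pads are 20 mm wide; open, the fingers measure 115 mm over their backs; the gripper's body (75 mm by 178 mm) begins 61 mm behind the grasp point.
Start: joints at [1.31, 0.423, 1.63, -0, 1.089, -0.019], TCP at [149.625, 606.809, 241.675] pointing down, gripper open.
Joint ranges: [-3, 3], [-0.9, 2.11], [0.09, 2.58], [-1.31, 4.45], [0.11, 2.69], [-2.54, 2.54]. Speed limits (rad/s): [2.39, 2.39, 3.01, 3.14, 3.14, 3.14].

INTERFACE

Orientations are given as a rotation vector (axis times angle).
In Python, from workcell import status, optics, ctrl gives the robot as it stands. The module is installed in compiled form; this text tells all that it offers.
- The arm moves only by the shell command python3 -m inch 'ROWS'. ROWS is JSON, a list that holds one entry, the list of rows, each a list of 7 numbers: the shift along the tool's x, y, z in mm, then the turn, a rotation vector about the tool's x, y, z in rad, then the opening in per cent of the stroke, from 0 (shut) to 100 (fully open). A call has 1 to 20 rows; each row is the pose to reach, as a shift and turn from the pose commanded when the call began, along the tool's axes at that moment; what a row does not reach only later rows make up. A row lasts 1/10 s, in which the tool goes at most 50 mm and 8.59 degrees, less where a joint would pass 70% of its speed; a pose out of reach is approached as far as the arm can. A call with a gripper value outside its range is refused whole. The fingers move at their own pace and stop on an object; the grip force is fixed at half the most. Time passes only in rows, so rows that repeat a pose let the fingers close. It gives the time, the measured TCP pose, the force, the opening and the grip force at its end, in the units of the state.
- status.get_obs(): the state, without advancing time (a new reading comes with each control period).
- optics.get_image(name): name is "scene" or "side" or "wrist"; returns a dict with "frame" (420x560x3 uint8, red, green, blue), "fx", "fy", "cx", "cy" (pixels), "rvec" (rotation vector, rad) and "tvec" (3), from world to camera coordinates, as OpenCV has them; the wrist camera has in their place "hand_eye" (4x4, takes a point from camera to tool coordinates, whose origin is the TCP and whose axes are the flange's). Camera axes: x right, y down, z forward; pixel columns grow to the right and rows downward; lengths in mm; the calibration is good to about 2 mm. A picture is of the moment at which its call begins: read the wrist's pose just before it. There is no depth.
- ctrl.close_job(): hands the job in; it is judged then, once.
The state is a dict: "t": time; "qpos": joint angles; "qvel": joint speeds; "joint_torque": joint torques, N m; "ee_pos": TCP position; "orientation": TCP orientation; "ft_force": force on the tool from outside, world axes, zero at the start; "moment": the same for the moment, N m; "width": finger opening in mm; "grasp_force": force on a finger pad.
Only numpy, scipy, OpenCV 4.12 (cv2) and the standard library are available. Lean on these libraries where they do the work, as an engineer would, in place of code of your own. Each camera call takes 0.05 s, during which the arm holds its last target. There are 200 camera calls.

TASK

Get the stage ready for the microscope: swing the red lock arm fully open, then press the aluminium plate down onto the three balls of the base until its springs snap it fully home. Then, turning the carousel to bring each one out from under its cover, stand every red, blue and green sample mount upright in the nest of its own colour on the seated plate, and last swing the lock arm fully closed over the plate. Leave the grey blank on the carousel and the other things on the bench where they are.

Things in the scene. Friction and masses are not known exactly. Their poses are not given: they have to be found in the camera images.
- stage_base: dark steel base fixed to the bench, 215 x 250 x 14 mm. Origin: on its underside (bench level), midway between the spring plungers; x points to the far side where the lock is, z up. The plate is seated when its origin is 22 mm above this origin and its x, y, z axes agree with these. The lock arm, unless swung open, lies in the way
- ball_far (a point): centre of the far one of three 16 mm steel locating balls, at (50, 0, 22) mm in the base's axes; the other two are at (-45, 55, 22) and (-45, -55, 22) mm. They enter the V grooves under the plate and centre it, best once it is let go. If one side of the plate stays some 6 mm high, its plunger has not snapped over: push the fin down again towards that side
- plunger_l_nose (a point): tip of the left brass spring plunger (round nose of 12 mm) at (0, 80.5, 39.5) mm in the base's axes (the right one mirrors it); its white housing, 34 mm long and 49 mm high, stands at y = 102 to 122 mm. The plate, when lowered, rests on both noses 12.5 mm above home; some 12 N of push down on its fin forces them aside, and within 5 mm of home the springs (7 N) pull it home
- plate: loose aluminium stage plate, x from -80 to 66, y from -84 to 84 mm, 0.45 kg. Origin: below the middle of its fin, level with the lower edges of its V-groove rails, on which it stands on the bench; z up. Sheet 9.5 to 15.5 mm above the origin. x points away from the green nest; it seats only with the green nest nearest the robot
- plate_fin (a point): middle of the top of the plate's black grip fin, 55.5 mm above the plate's origin: fin 12 mm thick along the plate's x, 36 mm long along y, 40 mm tall. The coloured square nests around it are 40 mm inside, 46 mm outside, 4 mm high
- nest_red (a point): centre of the floor of the red nest on the plate, 54 mm from the fin's middle along the plate's +y
- nest_blue (a point): centre of the floor of the blue nest on the plate, 54 mm from the fin's middle along the plate's -y
- nest_green (a point): centre of the floor of the green nest on the plate, 54 mm from the fin's middle along the plate's -x
- lock (a joint): angle of the red lock arm about its upright pivot, 100 mm along the base's +x from its origin: 0 closed (arm points along the base's -x, over the plate), 1.571 fully open (arm points along the base's -y, clear of the plate); stops at both ends; stays where it is left, turns with about 1 N at the knob. Count on 1.45 or more as open and 0.12 or less as closed.
- lock_knob (a point): centre of the top of the black round upright knob at the end of the lock arm, 14 mm in diameter, 65 mm from the pivot axis; the knob stands free from 50 to 85 mm above the bench; the arm below it is 14 mm wide and 42 to 50 mm above the bench
- carousel_stand: white fixed stand of the carousel. Origin: on the rotor's axis at bench level; x points away from the open front. A clear cover, 68 to 72 mm above the bench, lies over all of the rotor with x above -37 mm (to x = 130, y = -130 to 130 mm) on thin posts 72 mm high at (-28, +-134) and (122, +-134) mm; only x below -37 mm is open from above
- carousel (a joint): angle the rotor has been turned since the start, counter-clockwise from above, no stops; 0.05 N m, stays where left; it starts at any heading. The four cells are centred along the knob bar and square to it. Disc radius 118 mm, floor 30 mm above the bench; grey drum of 40 mm radius in the middle; dividers and rim (114 mm radius) stand up to 40 mm above the bench
- carousel_knob (a point): centre of the top of the black bar knob on the carousel's axis, above the cover, top 112 mm above the bench: a bar 42 mm long along this point's x axis, 12 mm thick along its y, standing free of the cover from 72 to 112 mm above the bench
- sample_red: loose red resin mount, a disc 34 mm in diameter and 28 mm high, 40 g, starting in one of the carousel's cells (about 80 mm from the axis); may be absent. Origin: centre of its underside, z up
- sample_blue: loose blue resin mount, like the red one; may be absent
- sample_green: loose green resin mount, like the red one; may be absent
- blank_grey: plain grey mount of the same size in another cell of the carousel, not part of the job; stays on the carousel
- petri_dish: shallow open glass dish, 90 mm in diameter, 16 mm high; bystander. Origin: centre of the underside
- tweezers: steel tweezers lying flat, about 145 mm long, 6 mm high; bystander
- dropper: small brown bottle with black cap, 36 mm in diameter, 80 mm high; bystander
- specimen_jar: glass jar with white lid, 64 mm in diameter, 90 mm high; bystander
- lens_cap: black disc, 60 mm in diameter, 14 mm high; bystander
- slide_box: blue box, 100 x 80 x 35 mm; bystander
- screwdriver: yellow screwdriver lying flat, 150 mm long; bystander
Not all that is in view belongs to the job. There is more than one size of the plate; the one meant has the size given above.

How it is judged (in metres and radians):
On the way, in this order (a step that is already met when the one before it is completed fails the run):
1. the lock arm is swung fully open (value of joint lock above 1.4 rad), for 0.2 s.
2. the plate is snapped home on the three balls (x of plate in the frame of stage_base between -0.0025 and 0.0025 m and y of plate in the frame of stage_base between -0.0025 and 0.0025 m and z of plate in the frame of stage_base between 0.0195 and 0.024 m and angle between the x axis of plate and the x axis of stage_base, either way round below 0.03 rad and angle between plate's own z axis and vertical below 0.03 rad), for 0.3 s.
3. every sample present stands in the nest of its colour on the seated plate, the lock still open (all of step 2 and horizontal distance between sample_red and nest_red below 0.005 m and angle between each of sample_red, sample_blue, sample_green's own z axis and vertical below 0.08 rad and z of sample_red in the frame of plate between 0.013 and 0.018 m and horizontal distance between sample_blue and nest_blue below 0.005 m and z of sample_blue in the frame of plate between 0.013 and 0.018 m and horizontal distance between sample_green and nest_green below 0.005 m and z of sample_green in the frame of plate between 0.013 and 0.018 m and value of joint lock above 1.2 rad), for 0.2 s.
4. the lock arm is swung closed over the plate (value of joint lock below 0.15 rad), for 0.2 s.
At the end, for the whole second after the job is handed in: Plate home on the three balls (origin within 2.5 mm of the base's x, y and 22 mm height +2/-2.5 mm, 0.03 rad), each present sample upright within 5 mm of the centre of its own nest and on its floor, lock closed (below 0.15 rad), grey blank still on the carousel (all of step 2 and horizontal distance between sample_red and nest_red below 0.005 m and angle between each of sample_red, sample_blue, sample_green's own z axis and vertical below 0.08 rad and z of sample_red in the frame of plate between 0.013 and 0.018 m and horizontal distance between sample_blue and nest_blue below 0.005 m and z of sample_blue in the frame of plate between 0.013 and 0.018 m and horizontal distance between sample_green and nest_green below 0.005 m and z of sample_green in the frame of plate between 0.013 and 0.018 m and horizontal distance between blank_grey and carousel_stand below 0.105 m and height (world z) of blank_grey below 0.045 m and value of joint lock below 0.15 rad and linear speed of plate below 0.01 m/s); the robot touches nothing.
It fails at once if a bystander on the bench was moved more than 30 mm (distance of any of petri_dish, tweezers, dropper, specimen_jar, lens_cap, slide_box, screwdriver from where it was at the start of the episode above 0.03 m).
Of sample_red, sample_blue, sample_green only 2 to 3 are there at a start; the rules pass over those that are not, and their reading is None.
At some moment in a run one of sample_red, sample_blue, sample_green may be knocked a few centimetres aside while the robot is not near it.
It also fails if it takes over 210 s, if anything falls off the work surface, if the arm or the gripper's body presses on something with over 40 N, if the wrist force passes 120 N, or if a joint passes its speed limit or range.

## Working session

There is one attempt and no reset: what is moved stays moved. The work goes in short steps, Python scripts to look and compute and a shell command to move; the robot and the scene stay as the last step left them, time stands still between calls to the robot, and variables do not carry over. Pictures are saved under pics/ and viewed, at most 14 in all, crops included, and the job is handed in when it is done.

```bash
mkdir -p pics
cat > h.py <<'E'
import numpy as np, cv2
from workcell import status, optics, ctrl
R=lambda v: cv2.Rodrigues(np.array(v,float))[0]
def grab(name):
    o=status.get_obs(); im=optics.get_image(name); f=im["frame"]
    K=np.array([[im["fx"],0,im["cx"]],[0,im["fy"],im["cy"]],[0,0,1]])
    if "hand_eye" in im:
        T=np.eye(4);T[:3,:3]=R(o["orientation"]);T[:3,3]=o["ee_pos"]; C=T@np.array(im["hand_eye"])
    else:
        C=np.eye(4);r=R(im["rvec"]);C[:3,:3]=r.T;C[:3,3]=-r.T@np.array(im["tvec"]).ravel()
    return f,K,C
def ray(K,C,uv,z):
    d=C[:3,:3]@np.linalg.inv(K)@[uv[0],uv[1],1]; c=C[:3,3]
    return c+d*(z-c[2])/d[2]
def proj(K,C,p):
    q=K@(C[:3,:3].T@(np.array(p,float)-C[:3,3])); return q[:2]/q[2]
def save(f,n,s=1,box=None):
    g=f if box is None else f[box[1]:box[3],box[0]:box[2]]
    cv2.imwrite("pics/"+n,cv2.resize(g,None,fx=s,fy=s,interpolation=cv2.INTER_CUBIC)[:,:,::-1])
def tool(dw):
    o=status.get_obs(); return R(o["orientation"]).T@np.array(dw,float)
def st():
    o=status.get_obs(); r=R(o["orientation"])
    print("t",round(o["t"],2),"p",np.round(o["ee_pos"],1),"x",np.round(r[:,0],3),"y",np.round(r[:,1],3),"z",np.round(r[:,2],3),"F",np.round(o["ft_force"],1),"w",round(o["width"],1),"g",np.round(o["grasp_force"],1),"q6",np.round(o["qpos"],2))
E
python3 - <<'E'
from h import *
st()
for n in("scene","side","wrist"):
    f,K,C=grab(n); save(f,n+"0.png",1.4); print(n,C[:3,3].round(),C[:3,2].round(2),K[0,0])
    np.savez(n+"0.npz",f=f,K=K,C=C)
E
```

```text
t 0.0 p [149.5 606.3 240.9] x [-0.971  0.239  0.   ] y [ 0.239  0.971 -0.002] z [-0.    -0.001 -1.   ] F [ 0.6 -0.  -0.2] w 87.8 g 0.0 q6 [ 1.31  0.42  1.63 -0.    1.09 -0.02]
scene [1144. -440. 1126.] [-0.47  0.26 -0.84] 477.9935546972382
side [ -69.  627. 1212.] [ 0.43 -0.49 -0.76] 500.86915302771325
wrist [ 80. 624. 385.] [ 0.25 -0.06 -0.97] 306.66031498767035
```

View pics/scene0.png

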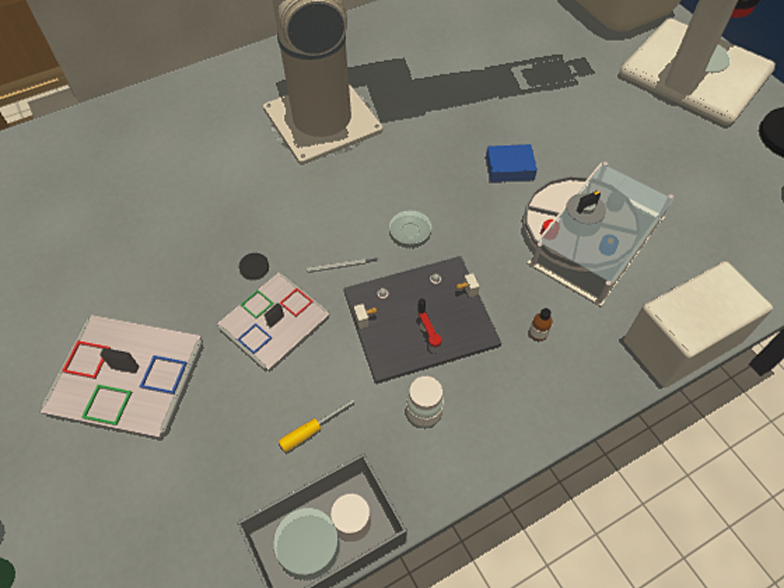

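View pics/side0.png

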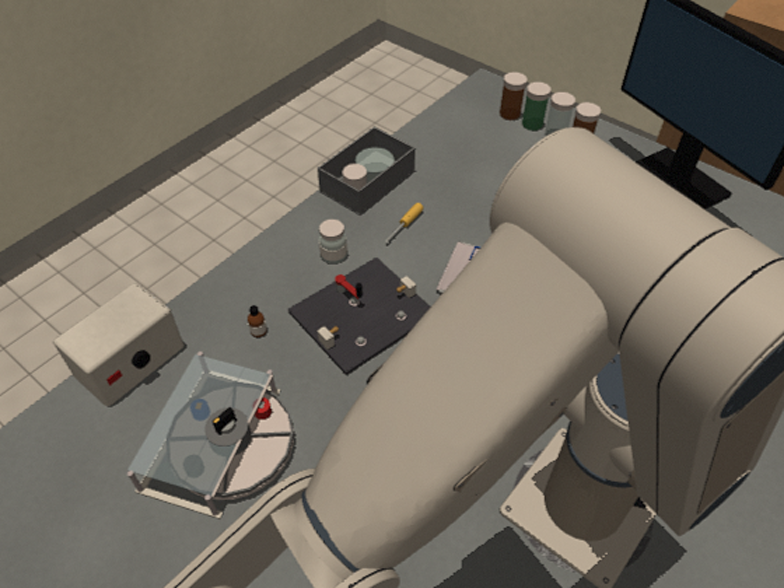

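Scene picture (1.4x): two plates with coloured nests, the large one at (120,375) and the small one at (275,320). The base is at (422,318), with the lock knob at (422,305) and its pivot at (435,340). The carousel is at (590,210), with the red mount at (548,228) and the blue at (608,243). In the side view a greyish mount shows at (193,465). I'll measure the sizes next.

Run:
```python
from h import *
d=np.load("scene0.npz");f,K,C=d["f"],d["K"],d["C"]
P=lambda u,v,z: ray(K,C,(u/1.4,v/1.4),z).round(1)
def quad(m,z,n):
    c=max(cv2.findContours(m.astype(np.uint8),0,2)[0],key=cv2.contourArea)
    (cx,cy),_,_=cv2.minAreaRect(c); h=cv2.convexHull(c)
    for e in range(1,40):
        a=cv2.approxPolyDP(h,e,True)
        if len(a)<=4:break
    w=np.array([ray(K,C,p[0],z)[:2] for p in a]); print(n,"px",(a[:,0]*1.4).round().tolist(),"\n w",w.round().tolist(),"sides",np.linalg.norm(w-np.roll(w,-1,0),axis=1).round(1),"ctr",w.mean(0).round(1))
    return w
hsv=cv2.cvtColor(f,cv2.COLOR_RGB2HSV)
fi=f.astype(int)
# plates: light pinkish, within windows
for n,(x0,y0,x1,y1) in {"big":(25,300,215,450),"small":(210,265,340,380)}.items():
    m=np.zeros(f.shape[:2],bool); s=np.s_[int(y0/1.4):int(y1/1.4),int(x0/1.4):int(x1/1.4)]
    m[s]=(fi[s][...,0]>fi[s][...,1]+2)&(fi[s].sum(2)>380)
    quad(m,15.5,n)
    for nm,cond in {"red":(hsv[...,1]>130)&((hsv[...,0]<10)|(hsv[...,0]>170)),"blue":(hsv[...,1]>130)&(abs(hsv[...,0].astype(int)-112)<12),"green":(hsv[...,1]>130)&(abs(hsv[...,0].astype(int)-65)<20)}.items():
        mm=np.zeros_like(m);mm[s]=cond[s]
        if mm.sum()>20:
            (c,sz,a)=cv2.minAreaRect(np.argwhere(mm)[:,::-1].astype(np.float32)); print(nm,ray(K,C,c,17.5).round(1),sz)
m=np.zeros(f.shape[:2],bool); s=np.s_[175:280,240:362]
m[s]=(fi[s].sum(2)<260); quad(m,14,"base")
for n,a in {"knobtop":(421,301,85),"pivot":(435,340,50),"balla":(382,293,27),"ballb":(435,279,27),"finbig":(120,357,55),"finsmall":(273,313,50),"carknobtop":(590,200,112),"red":(548,222,58),"blue":(608,237,58),"jar":(425,385,90),"dropper":(543,314,80),"petri":(411,228,8)}.items(): print(n,P(*a))
# image stretch
save(f,"car0.png",5,(365,110,490,220))
```

```text
big px [[199.0, 335.0], [158.0, 435.0], [41.0, 412.0], [91.0, 314.0]] 
 w [[420.0, -466.0], [575.0, -598.0], [429.0, -766.0], [272.0, -631.0]] sides [203.8 222.4 206.5 221.8] ctr [ 423.9 -615.2]
red [ 365.1 -667.3   17.5] (23.951082229614258, 29.486446380615234)
blue [ 465.8 -551.5   17.5] (23.352962493896484, 28.632762908935547)
green [ 472.5 -659.3   17.5] (23.897859573364258, 30.39126205444336)
small px [[279.0, 272.0], [328.0, 314.0], [267.0, 368.0], [217.0, 323.0]] 
 w [[362.0, -274.0], [500.0, -232.0], [550.0, -381.0], [414.0, -426.0]] sides [143.4 156.7 143.  160.8] ctr [ 456.5 -328.4]
red [ 443.9 -274.6   17.5] (15.55634880065918, 16.970561981201172)
blue [ 480.3 -377.3   17.5] (15.55634880065918, 16.970561981201172)
green [ 410.4 -343.1   17.5] (14.849242210388184, 16.26345443725586)
base px [[459.0, 256.0], [500.0, 344.0], [375.0, 382.0], [344.0, 288.0]] 
 w [[510.0, 62.0], [720.0, 19.0], [672.0, -221.0], [463.0, -177.0]] sides [214.3 245.3 213.5 244. ] ctr [591.1 -79.3]
knobtop [600.7 -84.6  85. ]
pivot [667.2 -93.3  50. ]
balla [ 517.  -121.5   27. ]
ballb [540.1 -14.7  27. ]
finbig [ 419.1 -604.3   55. ]
finsmall [ 467.7 -327.2   50. ]
carknobtop [578.2 314.3 112. ]
red [551.9 244.4  58. ]
blue [642.1 325.3  58. ]
jar [ 750.4 -165.7   90. ]
dropper [731.7  95.2  80. ]
petri [393.9  16.    8. ]
```

View pics/car0.png

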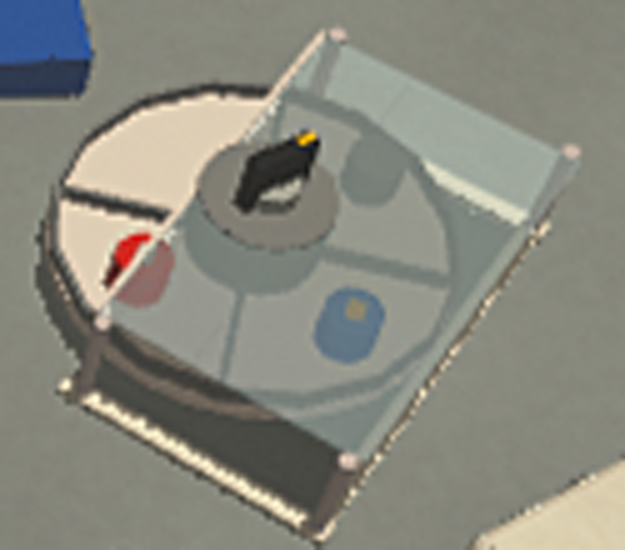

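The crop shows red half-exposed at crop (140,270), blue at (350,325), grey at (372,168), and the front-left cell (150,160) empty, so green is probably absent. The yellow spot marks one end of the knob bar.

Candidates for the plate:
- **Large plate**, px (120,375): 205 x 222 mm.
- **Small plate**, px (275,320): 143 x 159 mm measured. Its red–blue nest spacing is 109 mm, against 108 given, so this is the one.

I'll go over the base for a close wrist view of base, lock and plate.

```bash
python3 -m inch '[[[-564,-577,-60,0,0,0,100],[-564,-577,-60,0,0,0,100],[-564,-577,-60,0,0,0,100],[-564,-577,-60,0,0,0,100],[-564,-577,-60,0,0,0,100],[-564,-577,-60,0,0,0,100],[-564,-577,-60,0,0,0,100],[-564,-577,-60,0,0,0,100],[-564,-577,-60,0,0,0,100],[-564,-577,-60,0,0,0,100],[-564,-577,-60,0,0,0,100],[-564,-577,-60,0,0,0,100],[-564,-577,-60,0,0,0,100],[-564,-577,-60,0,0,0,100],[-564,-577,-60,0,0,0,100],[-564,-577,-60,0,0,0,100],[-564,-577,-60,0,0,0,100],[-564,-577,-60,0,0,0,100],[-564,-577,-60,0,0,0,100],[-564,-577,-60,0,0,0,100]]]'
python3 - <<'E'
from h import *
st()
f,K,C=grab("wrist"); save(f,"w1.png",1.4); np.savez("w1.npz",f=f,K=K,C=C)
E
```

```text
t: 2.15
ee_pos: [558.1, -87.0, 301.4]
orientation: [-0.376, -3.118, -0.0]
ft_force: [-0.1, -0.4, 0.1]
width: 87.7
grasp_force: 0.0
t 2.15 p [558.1 -87.  301.4] x [-0.971  0.238  0.001] y [0.238 0.971 0.   ] z [-0.001  0.    -1.   ] F [-0.1 -0.4  0.1] w 87.7 g 0.0 q6 [-0.18  0.27  1.71  0.    1.17 -1.51]
```

View pics/w1.png

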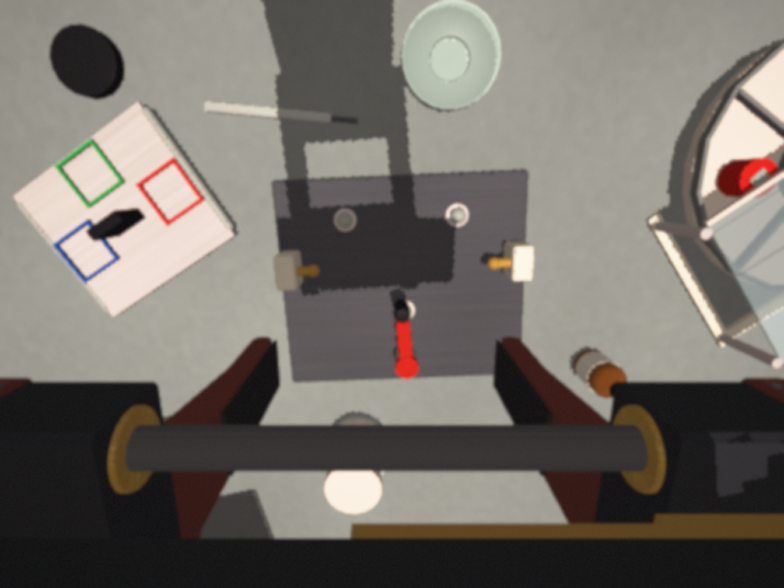

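Wrist view (1.4x): the base corners are visible. The near balls are at (345,220) and (457,215), the knob at (400,295), the pivot at (406,367) and the plunger noses at about (318,271) and (488,263). The plate's nests are green (91,173), red (171,191) and blue (86,250).

```bash
cat >> h.py <<'E'
def cent(m,box):
    s=np.zeros(m.shape,bool); s[int(box[1]):int(box[3]),int(box[0]):int(box[2])]=1
    c=[x for x in cv2.findContours((m&s).astype(np.uint8),0,2)[0] if cv2.contourArea(x)>15]
    c=np.vstack(c); return np.array(cv2.minAreaRect(c)[0]),cv2.minAreaRect(c)[1]
def masks(f):
    h=cv2.cvtColor(f,cv2.COLOR_RGB2HSV).astype(int); s=(h[...,1]>110)&(h[...,2]>50)
    return dict(red=s&((h[...,0]<8)|(h[...,0]>172)),blue=s&(abs(h[...,0]-114)<14),green=s&(abs(h[...,0]-65)<20))
E
python3 - <<'E'
from h import *
d=np.load("w1.npz");f,K,C=d["f"],d["K"],d["C"]; fi=f.astype(int)
P=lambda u,v,z: ray(K,C,(u/1.4,v/1.4),z)
M=masks(f); n={}
for k in M:
    c,sz=cent(M[k],(5,65,172,230)); n[k]=ray(K,C,c,17.5); print(k,c*1.4,n[k].round(1),sz)
y=n["red"]-n["blue"];print("L",np.linalg.norm(y),"ang",np.degrees(np.arctan2(y[1],y[0]))-90,"mid",((n["red"]+n["blue"])/2).round(1)); m=(n["red"]+n["blue"])/2; print("green d",np.linalg.norm(m-n["green"]), np.degrees(np.arctan2(*(m-n["green"])[[1,0]])))
# base corners
mk=np.zeros(f.shape[:2],bool); s=np.s_[118:278,190:382]; mk[s]=(fi[s].sum(2)<330)&(fi[s][...,2]>=fi[s][...,1])
for nm,u in {"c1":(273,181),"c2":(528,170),"c3":(520,375),"c4":(294,382)}.items(): print(nm,P(*u,14).round(1))
a,b=P(345,220,22),P(457,215,22); print("balls",a.round(1),b.round(1),np.linalg.norm(a-b),np.degrees(np.arctan2(*(b-a)[[1,0]]))-90)
a,b=P(318,271,39.5),P(488,263,39.5);print("noses",a.round(1),b.round(1),np.linalg.norm(a-b),((a+b)/2).round(1))
print("pivot",P(406,367,50).round(1),"knob50",P(403,315,50).round(1),"knobtop",P(400,294,85).round(1),"fintop",P(107,229,55.5).round(1))
save(f,"w1c.png",5,(190,110,350,230))
E
```

```text
red [169.62858734 191.3626709 ] [ 446.7 -274.9   17.5] (37.426361083984375, 33.23785400390625)
blue [ 84.96392059 249.79669189] [ 479.9 -377.9   17.5] (33.54566192626953, 29.96063232421875)
green [ 89.183638  173.0587326] [ 412.4 -343.4   17.5] (37.68012237548828, 31.217193603515625)
L 108.21409359381788 ang 17.88057541837121 mid [ 463.3 -326.4   17.5]
green d 53.67030243638906 18.51976405059085
c1 [ 461.  -175.8   14. ]
c2 [509.6  65.8  14. ]
c3 [720.3  24.1  14. ]
c4 [ 669.6 -218.    14. ]
balls [ 513.1 -116.9   22. ] [534.3 -10.1  22. ] 108.86740556401567 -11.239098561454398
noses [ 552.7 -152.8   39.5] [583.9   7.4  39.5] 163.2200675779066 [568.3 -72.7  39.5]
pivot [665.4 -92.6  50. ] knob50 [612.  -83.2  50. ] knobtop [581.9 -80.2  85. ] fintop [ 468.  -323.5   55.5]
```

View pics/w1c.png

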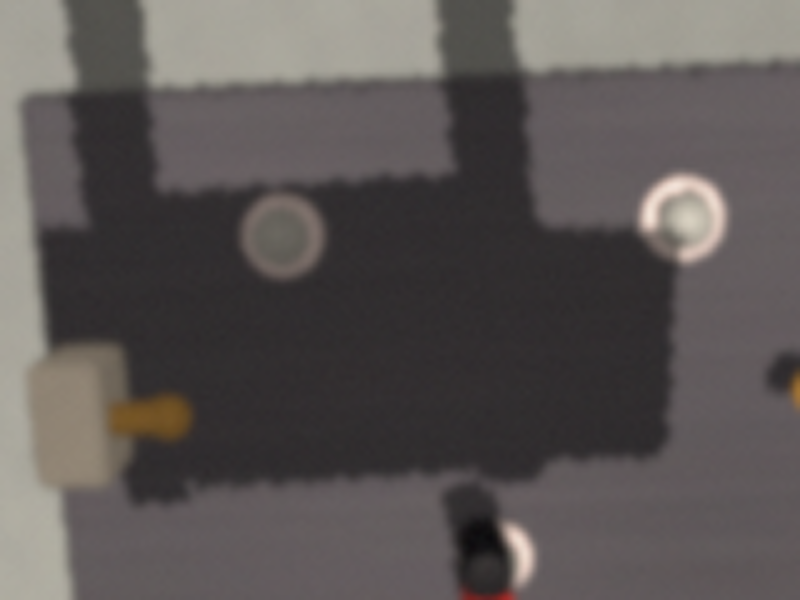

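The base origin is about (568,-72.5), yaw -11.4°. Ball spacing (108.9 vs 110), the nose midpoint and the pivot (665,-92.6 vs 666,-92 predicted) all agree. The knob top in the crop at (485,570) gives about (602,-79), so the lock is closed. I'll grip the knob now.

```bash
python3 -m inch '[[[-41,18,60,0,0,0,50],[-41,18,110,0,0,0,50],[-41,18,150,0,0,0,50],[-41,18,190,0,0,0,50],[-41,18,215,0,0,0,50],[-41,18,228,0,0,0,50],[-41,18,228,0,0,0,50],[-41,18,228,0,0,0,0],[-41,18,228,0,0,0,0],[-41,18,228,0,0,0,0],[-41,18,228,0,0,0,0],[-41,18,228,0,0,0,0],[-41,18,228,0,0,0,0]]]'; python3 -c "
from h import *;st()"
```

```text
t: 3.5
ee_pos: [603.7, -81.0, 74.7]
orientation: [0.379, 3.117, -0.0]
ft_force: [-1.4, 0.3, 7.3]
width: 13.6
grasp_force: 30.0
t 3.5 p [603.7 -81.   74.7] x [-0.971  0.24  -0.001] y [0.24  0.971 0.   ] z [ 0.001 -0.    -1.   ] F [-1.4  0.3  7.3] w 13.6 g 30.0 q6 [-0.15  0.62  1.75 -0.    0.76 -1.48]
```

```bash
python3 -m inch '[[[-1.5,-13,0,0,0,0,0],[-6,-25,0,0,0,0,0],[-13,-36,0,0,0,0,0],[-21.6,-45.7,0,0,0,0,0],[-32,-53,0,0,0,0,0],[-44,-59,0,0,0,0,0],[-56,-62,0,0,0,0,0],[-66,-62,0,0,0,0,0],[-70,-62,0,0,0,0,0],[-70,-62,0,0,0,0,0],[-70,-62,0,0,0,0,0],[-70,-62,0,0,0,0,0]]]'; python3 -c "
from h import *;st()"
```

```text
t: 4.7
ee_pos: [654.6, -156.7, 74.6]
orientation: [-0.378, -3.115, -0.002]
ft_force: [-7.2, 4.9, 12.9]
width: 13.4
grasp_force: 30.0
t 4.7 p [ 654.6 -156.7   74.6] x [-0.971  0.239  0.004] y [0.239 0.971 0.001] z [-0.004  0.002 -1.   ] F [-7.2  4.9 12.9] w 13.4 g 30.0 q6 [-0.25  0.7   1.6   0.    0.85 -1.58]
```

The knob moved with the grip to the open stop at (654.6,-156.7), where (653,-156) was predicted. I'll release it and go above the plate fin with the tool y axis along plate x.

```bash
python3 -m inch '[[[-67.5,-62,0,0,0,0,50]]]' >/dev/null 2>&1 ; python3 -c "
from h import *;st()"
```

```text
t 4.8 p [ 677.8 -189.2   72.2] x [-0.971  0.237  0.016] y [0.238 0.971 0.009] z [-0.014  0.013 -1.   ] F [ 1.5  1.8 -0.8] w 27.9 g 0.0 q6 [-0.29  0.74  1.51  0.01  0.91 -1.63]
```

I typed that row against the old origin, so the tool overshot about 40 mm, but it was open and met no force. I'll raise it and check the lock from above.

```bash
python3 -m inch '[[[0,0,-50,0,0,0,50],[0,0,-100,0,0,0,50],[0,0,-100,0,0,0,50],[0,0,-100,0,0,0,50]]]' ; python3 -c "
from h import *;st()
f,K,C=grab('scene'); save(f,'s2.png',4,(230,160,380,300))"
```

```text
t: 5.2
ee_pos: [684.8, -199.7, 175.4]
orientation: [0.379, 3.116, -0.001]
ft_force: [0.3, -0.4, 0.3]
width: 44.2
grasp_force: 0.0
t 5.2 p [ 684.8 -199.7  175.4] x [-0.971  0.24  -0.003] y [ 0.24   0.971 -0.   ] z [ 0.003 -0.001 -1.   ] F [ 0.3 -0.4  0.3] w 44.2 g 0.0 q6 [-0.3   0.62  1.46  0.    1.06 -1.63]
```

View pics/s2.png

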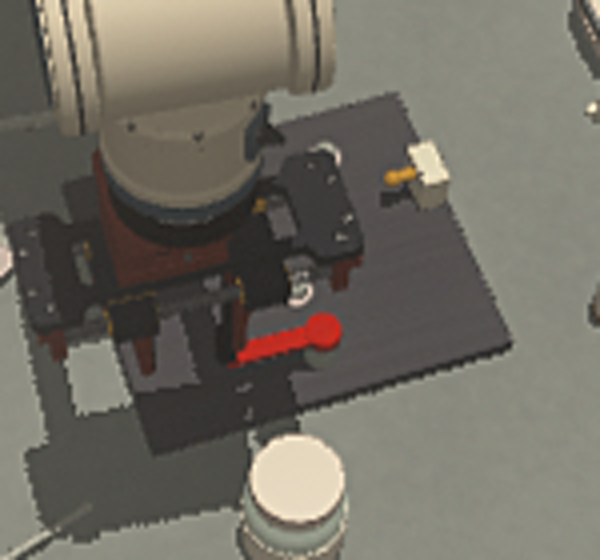

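The lock arm (323,330)-(235,358) lies parallel to the base's far edge, so it is fully open. Now over the plate.

```bash
python3 -m inch '[[[185,-176,40,0,0,1.01,60],[185,-176,40,0,0,1.01,60],[185,-176,40,0,0,1.01,60],[185,-176,40,0,0,1.01,60],[185,-176,40,0,0,1.01,60],[185,-176,40,0,0,1.01,60],[185,-176,40,0,0,1.01,60],[185,-176,40,0,0,1.01,60],[185,-176,40,0,0,1.01,60]]]'
python3 - <<'E'
from h import *
st()
f,K,C=grab('wrist'); save(f,'w3.png',1)
M=masks(f)
for k in M:
    try:
        c,sz=cent(M[k],(0,0,560,420)); print(k,c.round(),ray(K,C,c,17.5).round(1),np.round(sz))
    except Exception as e: print(k,e)
E
```

```text
t: 6.15
ee_pos: [461.7, -325.5, 132.8]
orientation: [-1.835, -2.548, -0.0]
ft_force: [0.2, -0.2, 0.6]
width: 52.9
grasp_force: 0.0
t 6.15 p [ 461.7 -325.5  132.8] x [-0.317  0.949  0.001] y [ 0.949  0.317 -0.001] z [-0.001  0.001 -1.   ] F [ 0.2 -0.2  0.6] w 52.9 g 0.0 q6 [-0.64  0.49  1.83 -0.    0.82 -0.96]
red [280. 253.] [ 476.  -359.    17.5] [259. 559.]
blue [279. 272.] [ 481.5 -376.9   17.5] [45. 48.]
green [217. 216.] [ 412.2 -342.7   17.5] [51. 52.]
```

View pics/w3.png

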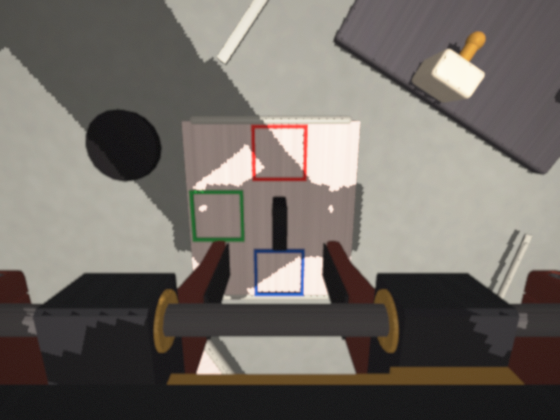

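The plate is square to the tool: red nest at (280,153), blue (279,272), green (217,216), fin (280,222). The fin comes out at about (464,-326). Descend and grip.

```bash
python3 -m inch '[[[-1,2,40,0,0,0,60],[-1,2,70,0,0,0,60],[-1,2,88,0,0,0,60],[-1,2,88,0,0,0,60],[-1,2,88,0,0,0,0],[-1,2,88,0,0,0,0],[-1,2,88,0,0,0,0],[-1,2,88,0,0,0,0],[-1,2,88,0,0,0,0],[-1,2,88,0,0,0,0],[-1,2,88,0,0,0,0]]]' >/dev/null; python3 -c "
from h import *;st()"; python3 -m inch '[[[0,0,-20,0,0,0,0],[0,0,-50,0,0,0,0],[0,0,-90,0,0,0,0],[0,0,-90,0,0,0,0],[0,0,-90,0,0,0,0]]]' >/dev/null;  python3 - <<'E'
from h import *
st()
f,K,C=grab('wrist'); save(f,'w4.png',1)
o=status.get_obs();z=o["ee_pos"][2]
M=masks(f); n={}
for k,b in {"red":(200,60,350,200),"blue":(240,240,320,330),"green":(170,160,260,270)}.items():
    c,sz=cent(M[k],b); n[k]=R(o["orientation"]).T@(ray(K,C,c,z-45+17.5)-o["ee_pos"]); print(k,c.round(),n[k].round(1))
E
```

```text
t 7.3 p [ 464.6 -326.5   46.1] x [-0.314  0.949 -0.001] y [0.949 0.314 0.   ] z [ 0.001 -0.    -1.   ] F [-0.9  0.8  4.4] w 12.0 g 30.0 q6 [-0.63  0.63  1.85 -0.    0.66 -0.95]
t 7.8 p [ 464.2 -326.2  135.6] x [-0.314  0.95  -0.   ] y [0.95  0.314 0.   ] z [ 0. -0. -1.] F [-0.5 -0.6 -5.3] w 11.8 g 30.0 q6 [-0.63  0.48  1.83  0.    0.83 -0.95]
red [276. 158.] [55.6 -0.  27.6]Traceback (most recent call last):
  File "<stdin>", line 7, in <module>
  File "h.py", line 28, in cent
    c=np.vstack(c); return np.array(cv2.minAreaRect(c)[0]),cv2.minAreaRect(c)[1]
    return _nx.concatenate(arrs, 0, dtype=dtype, casting=casting)
           ~~~~~~~~~~~~~~~^^^^^^^^^^^^^^^^^^^^^^^^^^^^^^^^^^^^^^^
ValueError: need at least one array to concatenate
```

The lift succeeded (12 mm grip, 5 N). Carry the plate over the base, turning it by 29.7°.

```bash
python3 -m inch '[[[20,18,-20,0,0,0.06,0],[50,44,-20,0,0,0.15,0],[80,70,-20,0,0,0.23,0],[115,100,-20,0,0,0.31,0],[150,130,-20,0,0,0.4,0],[180,155,-20,0,0,0.47,0],[200,171,-20,0,0,0.518,0],[207,177.7,-20,0,0,0.518,0],[207,177.7,-20,0,0,0.518,0],[207,177.7,-20,0,0,0.518,0],[207,177.7,-20,0,0,0.518,0]]]' >/dev/null
python3 - <<'E'
from h import *
st()
f,K,C=grab('wrist'); save(f,'w5.png',1.4); np.savez("w5.npz",f=f,K=K,C=C)
E
```

```text
t 8.95 p [567.4 -75.2 155.1] x [ 0.199  0.98  -0.   ] y [ 0.98  -0.199 -0.001] z [-0.001 -0.    -1.   ] F [-1.1  0.  -4.7] w 12.1 g 30.0 q6 [-0.15  0.46  1.81 -0.    0.87  0.05]
```

View pics/w5.png

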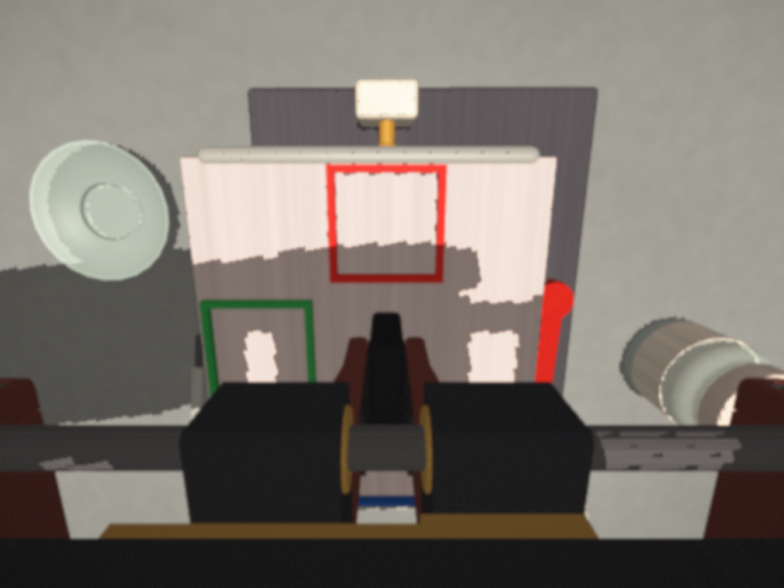

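The plate is held over the base: red nest centre (387,223), left plunger housing (387,100), base left edge from (249,88) to (597,88), lock arm (553,340) open. I'll check the alignment in numbers.

Run:
```python
from h import *
d=np.load("w5.npz");f,K,C=d["f"],d["K"],d["C"]
P=lambda u,v,z: ray(K,C,(u/1.4,v/1.4),z)
a,b=P(250,89,14),P(597,89,14); print("edge",a.round(1),b.round(1),np.linalg.norm(b-a),np.degrees(np.arctan2(*(b-a)[[1,0]])))
bx=np.array([.98,-.199,0]);by=np.array([.199,.98,0])
for n,u,v,z,off in(("plunger",388,130,39.5,92),("housing",387,90,49,112)): p=P(u,v,z); print(n,p.round(1),"->origin",(p-off*by).round(1))
r=P(387,223,155.1-46.1+17.5); print("red nest",r.round(1),"->plate origin",(r-54*by).round(1))
pv=P(556,300,50); print("pivot",pv.round(1),"origin",(pv-100*bx).round(1))
```

```text
edge [510.8  64.6  14. ] [717.2  22.8  14. ] 210.66367904872925 -11.454808122978852
plunger [587.6  22.3  39.5] ->origin [569.3 -67.8  39.5]
housing [590.8  41.   49. ] ->origin [568.5 -68.8  49. ]
red nest [578.2 -20.9 126.5] ->plate origin [567.5 -73.8 126.5]
pivot [667.4 -92.6  50. ] origin [569.4 -72.7  50. ]
```

Shift by (+0.7, +1) and lower to the noses.

```bash
python3 -m inch '[[[0.7,1,30,0,0,0,0],[0.7,1,55,0,0,0,0],[0.7,1,68,0,0,0,0],[0.7,1,73,0,0,0,0],[0.7,1,73,0,0,0,0],[0.7,1,73,0,0,0,0]]]' >/dev/null; python3 -c "
from h import *;st()"; python3 -m inch '[[[0,0,3,0,0,0,0],[0,0,6,0,0,0,0],[0,0,9,0,0,0,0],[0,0,12,0,0,0,0],[0,0,14,0,0,0,0],[0,0,14,0,0,0,0],[0,0,14,0,0,0,0]]]' >/dev/null;python3 -c "
from h import *;st()"
```

```text
t 9.6 p [570.  -73.8  83.6] x [0.198 0.98  0.   ] y [ 0.98  -0.198  0.001] z [ 0.001 -0.    -1.   ] F [ 0.2 -0.8 -4.6] w 12.0 g 30.0 q6 [-0.15  0.57  1.83 -0.    0.74  0.05]
t 10.3 p [568.1 -73.5  68. ] x [ 0.198  0.98  -0.   ] y [ 0.98  -0.198 -0.003] z [-0.003  0.    -1.   ] F [-3.2 -1.4 -5.3] w 12.1 g 30.0 q6 [-0.15  0.6   1.84 -0.    0.71  0.05]
```

It looks snapped home: TCP z 68.0, exactly 22 above the bench grip height. Release, rise and look.

```bash
python3 -m inch '[[[0,0,0,0,0,0,60],[0,0,0,0,0,0,60],[0,0,0,0,0,0,60],[0,0,0,0,0,0,60],[0,0,-40,0,0,0,60],[0,0,-80,0,0,0,60],[-60,0,-130,0,0,0,60],[-60,0,-140,0,0,0,60],[-60,0,-140,0,0,0,60],[-60,0,-140,0,0,0,60]]]' >/dev/null
python3 - <<'E'
from h import *
st()
f,K,C=grab('wrist'); save(f,'w6.png',1.4); np.savez("w6.npz",f=f,K=K,C=C)
E
```

```text
t 11.3 p [ 557.6 -132.6  209.1] x [0.199 0.98  0.   ] y [ 0.98  -0.199  0.001] z [ 0.001 -0.    -1.   ] F [ 0.1  0.2 -0.2] w 52.4 g 0.0 q6 [-0.25  0.39  1.77  0.    0.98 -0.05]
```

View pics/w6.png

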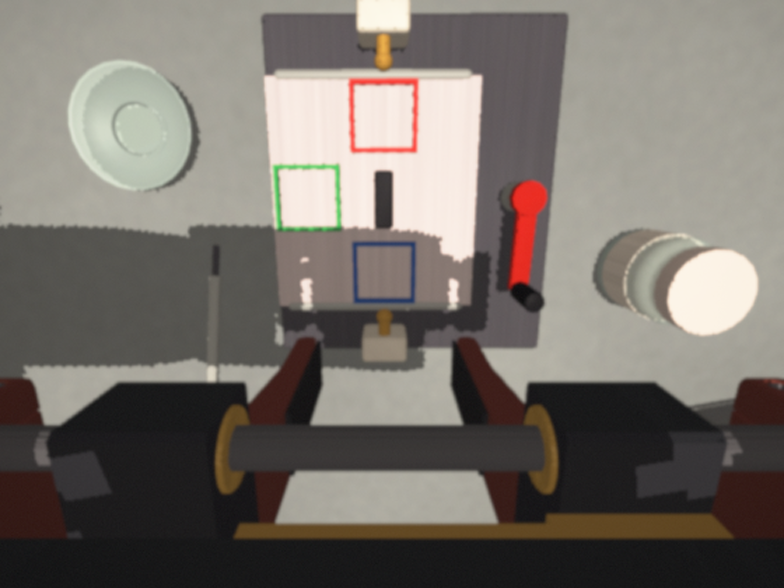

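The plate sits square, with both brass noses visible above its edges at (384,52) and (384,325). Nests: red (384,115), green (308,198), blue (384,272). I'll measure the nests and, from scene0, the carousel.

Run:
```python
from h import *
d=np.load("w6.npz");f,K,C=d["f"],d["K"],d["C"]
M=masks(f); n={}
for k,b in {"red":(245,50,305,112),"blue":(245,165,305,222),"green":(190,112,250,170)}.items():
    c,sz=cent(M[k],b); n[k]=ray(K,C,c,39.5); print(k,n[k].round(1),np.round(sz,1), np.round(np.array(sz)/K[0,0]*np.dot(n[k]-C[:3,3],C[:3,2]),1))
y=n["red"]-n["blue"];m=(n["red"]+n["blue"])/2;print(np.linalg.norm(y),np.degrees(np.arctan2(y[1],y[0]))-90,m.round(1),np.linalg.norm(m-n["green"]))
d=np.load("scene0.npz");f,K,C=d["f"],d["K"],d["C"]
P=lambda u,v,z: ray(K,C,(365+u/5,110+v/5),z)
p=[P(u,v,72)[:2] for u,v in((103,320),(337,35),(570,152),(348,460))]; p=np.array(p); print(p.round(1),np.linalg.norm(p-np.roll(p,-1,0),axis=1).round(1),"ctr",p.mean(0).round(1))
x=((p[2]+p[3])-(p[0]+p[1]))/2; x/=np.linalg.norm(x); print("xaxis",x, np.degrees(np.arctan2(x[1],x[0])),"origin",(p.mean(0)-47*x).round(1))
print("knob ends top",P(248,165,112),P(308,135,112)," mid",P(278,150,112))
for n,u,v,z in(("red",140,240,58),("blue",350,308,58),("grey",375,150,58),("drum",268,195,60)): print(n,P(u,v,z).round(1))
```

```text
red [578.2 -19.   39.5] [52. 49.] [49.3 46.5]
blue [ 556.9 -125.7   39.5] [41. 42.] [42.7 43.7]
green [514.1 -62.   39.5] [45.8 45.5] [45.6 45.2]
108.7714256031731 -11.293588223644818 [567.6 -72.3  39.5] 54.42437496377692
[[595.3 189.4]
 [492.7 435.1]
 [630.5 492.8]
 [734.  246.8]] [266.3 149.4 266.9 150.1] ctr [613.1 341. ]
xaxis [0.92305765 0.38466163] 22.622735222728235 origin [569.8 322.9]
knob ends top [569.30880474 297.70072849 112.        ] [568.55102159 340.01367535 112.        ]  mid [568.93152977 318.76693438 112.        ]
red [552.5 249.5  58. ]
blue [649.4 321.8  58. ]
grey [566.3 408.1  58. ]
drum [563.4 331.5  60. ]
```

The plate is home: mid (567.6,-72.3), yaw -11.3°, both matching the base. Nests: red (578.2,-19.0), blue (556.9,-125.7). The carousel axis is at (569.8,322.9) with stand yaw 22.6° (post spacings 266/150 vs 268/150), and the knob bar points along yaw ~91°. Moving above the knob.

```bash
python3 -m inch '[[[447,-78,0,0,0,-0.216,50],[447,-78,0,0,0,-0.216,50],[447,-78,0,0,0,-0.216,50],[447,-78,0,0,0,-0.216,50],[447,-78,0,0,0,-0.216,50],[447,-78,0,0,0,-0.216,50],[447,-78,0,0,0,-0.216,50],[447,-78,0,0,0,-0.216,50],[447,-78,0,0,0,-0.216,50],[447,-78,0,0,0,-0.216,50],[447,-78,0,0,0,-0.216,50],[447,-78,0,0,0,-0.216,50]]]' >/dev/null
python3 - <<'E'
from h import *
st()
f,K,C=grab('wrist'); save(f,'w7.png',1.4); np.savez("w7.npz",f=f,K=K,C=C)
E
```

```text
t 12.55 p [568.3 320.5 207.1] x [-0.017  1.    -0.002] y [ 1.     0.017 -0.003] z [-0.002 -0.002 -1.   ] F [ 0.1  0.6 -0.5] w 44.4 g 0.0 q6 [ 0.5   0.5   1.59 -0.    1.05  0.48]
```

View pics/w7.png

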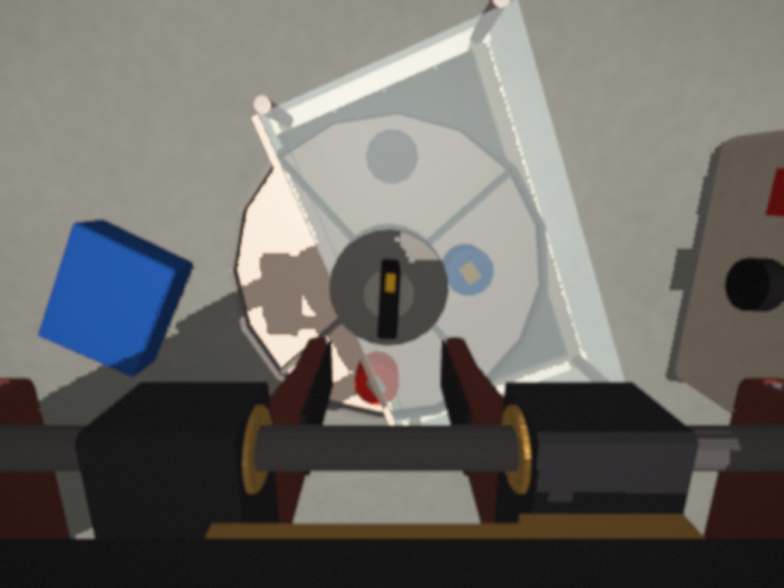

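All three mounts are in view: grey (391,156), blue (469,271), red (376,378). The fourth cell is empty, so there is no green mount. The knob bar runs from (391,262) to (387,335). Compute the knob's position and angle.

Run:
```python
from h import *
d=np.load("w7.npz");f,K,C=d["f"],d["K"],d["C"]; 
P=lambda u,v,z: ray(K,C,(u/1.4,v/1.4),z)
g=f.max(2); m=np.zeros(g.shape,np.uint8); s=np.s_[178:245,262:296]; m[s]=(g[s]<60); 
# add yellow
h=cv2.cvtColor(f,cv2.COLOR_RGB2HSV); m[s]|=((h[s][...,1]>120)).astype(np.uint8)
c=max(cv2.findContours(m,0,2)[0],key=cv2.contourArea); r=cv2.minAreaRect(c); b=cv2.boxPoints(r); print(r, (b*1.4).round().tolist())
w=np.array([ray(K,C,q,112)[:2] for q in b]); print(w.round(1).tolist(),w.mean(0))
for n,u,v,z in(("red",376,372,58),("blue",469,268,58),("grey",391,150,58)):
    p=P(u,v,z)[:2]-[569.8,322]; print(n,np.linalg.norm(p),np.degrees(np.arctan2(p[1],p[0])))
```

```text
((277.4129943847656, 213.15330505371094), (15.347179412841797, 58.28774642944336), 3.012787342071533) [[376.0, 339.0], [380.0, 257.0], [401.0, 258.0], [397.0, 340.0]]
[[561.7, 302.3], [563.6, 350.9], [575.6, 350.5], [574.4, 301.8]] [568.81354612 326.36585662]
red 66.8039391118328 -97.390094568722
blue 56.47937797567236 13.527719077952266
grey 89.70208380715603 90.4567912420876
```

```bash
python3 -m inch '[[[1.7,1,50,0,0,0,50],[1.7,1,90,0,0,0,50],[1.7,1,110,0,0,0,50],[1.7,1,111,0,0,0,50],[1.7,1,111,0,0,0,0],[1.7,1,111,0,0,0,0],[1.7,1,111,0,0,0,0],[1.7,1,111,0,0,0,0],[1.7,1,111,0,0,0,0],[1.7,1,111,0,0,0,0]]]' >/dev/null; python3 -c "
from h import *;st()"
```

```text
t 13.6 p [569.5 322.   98.1] x [-0.017  1.    -0.001] y [ 1.     0.017 -0.002] z [-0.002 -0.001 -1.   ] F [-4.6 -3.7  1.7] w 30.6 g 30.0 q6 [ 0.5   0.64  1.64 -0.    0.86  0.48]
```

The width of 30.6 isn't right for a 12 mm bar, so look.

Run:
```python
from h import *
o=status.get_obs(); print(o["moment"])
f,K,C=grab('scene'); g,_,_=grab('wrist'); save(np.vstack([cv2.resize(f[90:230,350:510],(480,420)),g[100:320,:][:, 40:520]]),'x8.png',0.9)
```

```text
[-0.72884863  0.89932737 -0.06231441]
```

View pics/x8.png

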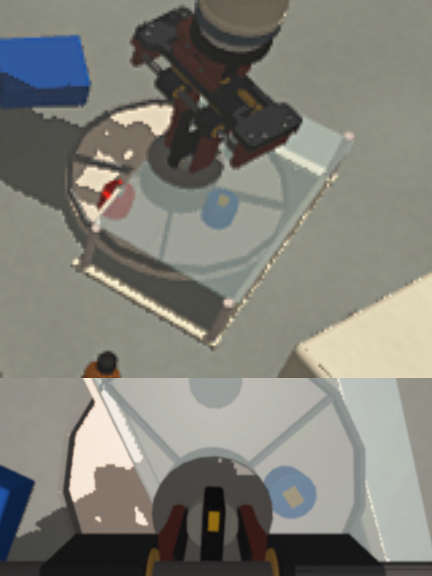

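The fingers straddle the bar with gaps, so the tips probably catch a boss below it. I'll open slightly, rise 12 mm and close again.

```bash
python3 -m inch '[[[0,0,0,0,0,0,50],[0,0,0,0,0,0,50],[0,0,-12,0,0,0,50],[0,0,-12,0,0,0,50],[0,0,-12,0,0,0,0],[0,0,-12,0,0,0,0],[0,0,-12,0,0,0,0],[0,0,-12,0,0,0,0],[0,0,-12,0,0,0,0],[0,0,-12,0,0,0,0],[0,0,-12,0,0,0,0]]]' >/dev/null; python3 -c "
from h import *;st()"
```

```text
t 14.8 p [569.5 322.8 109.4] x [-0.017  1.    -0.001] y [ 1.     0.017 -0.002] z [-0.002 -0.001 -1.   ] F [-5.4 -0.7  1.8] w 12.0 g 30.0 q6 [0.5  0.63 1.63 0.   0.88 0.48]
```

Gripped at 12.0. Turn the carousel clockwise about 63°, release and rise toward the open front.

```bash
python3 -m inch '[[[0,0,0,0,0,0.12,0],[0,0,0,0,0,0.26,0],[0,0,0,0,0,0.4,0],[0,0,0,0,0,0.54,0],[0,0,0,0,0,0.68,0],[0,0,0,0,0,0.82,0],[0,0,0,0,0,0.96,0],[0,0,0,0,0,1.06,0],[0,0,0,0,0,1.1,0],[0,0,0,0,0,1.1,0],[0,0,0,0,0,1.1,0],[0,0,0,0,0,1.1,50],[0,0,0,0,0,1.1,50],[0,0,0,0,0,1.1,50],[0,0,-50,0,0,1.1,50],[0,0,-95,0,0,1.1,50],[0,0,-95,0,0,1.1,50]]]' >/dev/null
python3 - <<'E'
from h import *
st()
print("shift to (496,292)",tool([496-status.get_obs()["ee_pos"][0],292-status.get_obs()["ee_pos"][1],0]))
f,K,C=grab('scene'); np.savez("s9.npz",f=f,K=K,C=C); M=masks(f)
for k in("red","blue"):
    try:
        c,sz=cent(M[k],(365,120,470,215)); print(k,c,sz,ray(K,C,c,52).round(1))
    except Exception as e: print(k,"none")
E
```

```text
t 16.5 p [574.2 324.9 211.6] x [0.883 0.469 0.012] y [ 0.469 -0.883  0.   ] z [ 0.011  0.006 -1.   ] F [ 1.2  0.7 -0.2] w 44.0 g 0.0 q6 [ 0.5   0.5   1.58 -0.    1.05  1.58]
shift to (496,292) [-84.45959886  -7.58349957  -1.02271194]
red [392.2940979  142.67645264] (10.84652328491211, 13.775084495544434) [502.1 285.7  52. ]
blue [373.5 124. ] (8.0, 17.0) [415.  280.6  52. ]
```

```bash
python3 -m inch '[[[-84,-8,0,0,0,0.09,60],[-84,-8,0,0,0,0.09,60],[-84,-8,50,0,0,0.09,60],[-84,-8,70,0,0,0.09,60],[-84,-8,70,0,0,0.09,60]]]' >/dev/null
python3 - <<'E'
from h import *
st()
f,K,C=grab('wrist'); save(f,'w9.png',1.2); np.savez("w9.npz",f=f,K=K,C=C); M=masks(f)
c,sz=cent(M["red"],(150,100,420,360)); p=ray(K,C,c,54); print(c*1.2,sz,p.round(1),tool(p-status.get_obs()["ee_pos"]).round(1))
p=ray(K,C,c,58); print(p.round(1))
E
```

```text
t 17.05 p [489.8 289.1 131. ] x [ 0.922  0.387 -0.007] y [ 0.387 -0.922  0.001] z [-0.006 -0.004 -1.   ] F [ 1.1 -0.3  0.5] w 52.2 g 0.0 q6 [ 0.51  0.5   1.82 -0.    0.83  1.69]
[330.6 294.6] (113.0, 195.0) [475.4 283.6  54. ] [-16.7  -0.3  78.9]
[476.9 284.2  58. ]
```

View pics/w9.png

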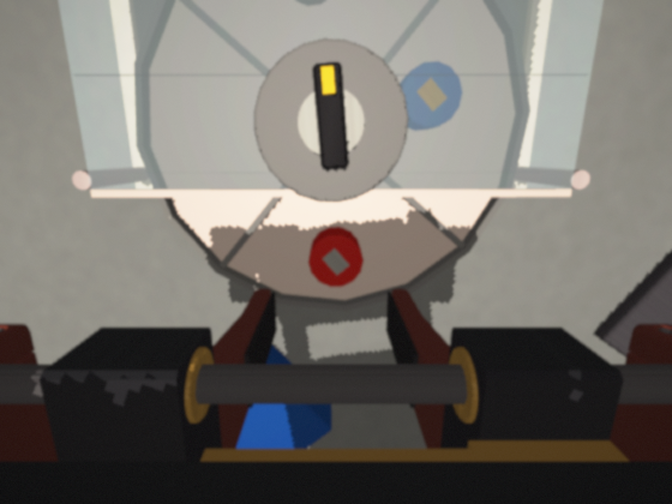

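Red mount fully exposed at (336,256), cover edge at row 193, the two finger sides at cols 262 and 402.

Run:
```python
from h import *
d=np.load("w9.npz");f,K,C=d["f"],d["K"],d["C"]
st(); M=masks(f); c,sz=cent(M["red"],(250,185,310,240)); print(c*1.2,sz)
p=ray(K,C,c,54); o=status.get_obs(); print(p.round(1),"tool",tool(p-o["ee_pos"]).round(1)); q=p[:2]-[569.8,322.9]; s=np.array([.923,.385]); print("stand x",q@s,"y",q@[-.385,.923])
```

```text
t 17.1 p [491.2 289.9 132.8] x [ 0.922  0.387 -0.004] y [ 0.387 -0.922  0.001] z [-0.004 -0.002 -1.   ] F [-0.1  0.2 -0.1] w 52.6 g 0.0 q6 [ 0.51  0.49  1.82 -0.    0.83  1.69]
[334.34121094 256.76473389] (49.2347297668457, 44.38401794433594)
[499.5 291.2  54. ] tool [ 8.4  2.  78.8]
stand x -77.14594738018985 y -2.1989869253994954
```

```bash
python3 -m inch '[[[8,2,30,0,0,0,60],[8,2,60,0,0,0,60],[8,2,76,0,0,0,60],[8,2,78,0,0,0,60],[8,2,78,0,0,0,60],[8,2,78,0,0,0,0],[8,2,78,0,0,0,0],[8,2,78,0,0,0,0],[8,2,78,0,0,0,0],[8,2,78,0,0,0,0]]]' >/dev/null; python3 -c "
from h import *;st()"; python3 -m inch '[[[0,0,-20,0,0,0,0],[0,0,-70,0,0,0,0],[0,0,-120,0,0,0,0],[0,0,-120,0,0,0,0],[0,0,-120,0,0,0,0]]]' >/dev/null
python3 - <<'E'
from h import *
st()
o=status.get_obs()
print(tool([578.5-o["ee_pos"][0],-19.5-o["ee_pos"][1],0]).round(1), tool([557.3-o["ee_pos"][0],-126-o["ee_pos"][1],0]).round(1))
E
```

```text
t 18.1 p [501.2 292.3  57.8] x [0.922 0.387 0.002] y [ 0.387 -0.922 -0.   ] z [ 0.001  0.001 -1.   ] F [-1.4 -0.2  6.6] w 33.5 g 30.0 q6 [ 0.51  0.62  1.82 -0.    0.69  1.68]
t 18.6 p [501.1 292.3 178.2] x [0.922 0.387 0.003] y [ 0.387 -0.922 -0.   ] z [ 0.003  0.002 -1.   ] F [ 0.1 -0.3 -1.2] w 33.6 g 30.0 q6 [0.51 0.44 1.78 0.   0.92 1.68]
[-4.940e+01  3.174e+02 -3.000e-01] [-110.2  407.4   -0.5]
```

Red lifted at 33.6 mm. Carry it over the red nest.

```bash
python3 -m inch '[[[-4,25,0,0,0,-0.08,0],[-11,70,0,0,0,-0.22,0],[-18,115,0,0,0,-0.36,0],[-25,160,0,0,0,-0.5,0],[-32,205,0,0,0,-0.64,0],[-39,250,0,0,0,-0.78,0],[-45,290,0,0,0,-0.9,0],[-48,310,20,0,0,-0.974,0],[-49,317.7,50,0,0,-0.974,0],[-49,317.7,65,0,0,-0.974,0],[-49,317.7,65,0,0,-0.974,0],[-49,317.7,65,0,0,-0.974,0]]]' >/dev/null
python3 - <<'E'
from h import *
st()
f,K,C=grab('wrist'); save(f,'w10.png',1.2); np.savez("w10.npz",f=f,K=K,C=C)
E
```

```text
t 19.8 p [577.9 -19.2 111.1] x [ 0.197  0.98  -0.   ] y [ 0.98  -0.197 -0.002] z [-0.002  0.    -1.   ] F [-0.6  0.7 -0.2] w 33.5 g 30.0 q6 [-0.05  0.53  1.81  0.    0.8   0.14]
```

View pics/w10.png

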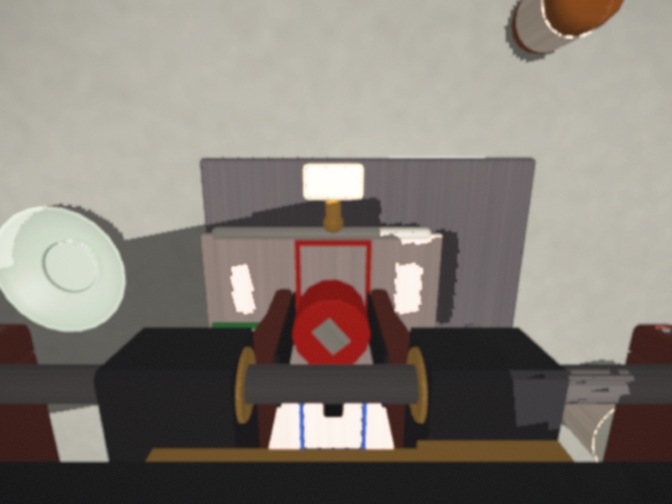

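Held mount's top centre (mark) is at (331,335). The nest's far edge is at row 241, cols 297–370. Compute the residual.

Run:
```python
from h import *
d=np.load("w10.npz");f,K,C=d["f"],d["K"],d["C"]; o=status.get_obs()
T=lambda u,v,z:(tool(ray(K,C,(u/1.2,v/1.2),z)-o["ee_pos"])).round(1)
print("sample",T(331,335,111)); a,b=T(296,241,41.5),T(371,241,41.5); print(a,b,"nest ctr tool",(a[0]-23).round(1),((a[1]+b[1])/2).round(1))
st()
```

```text
sample [-3.3 -1.2  1. ]
[ 22.3 -22.   70.5] [22.3 22.5 70.5] nest ctr tool -0.7 0.2
t 19.85 p [578.5 -19.2 112. ] x [0.197 0.98  0.   ] y [ 0.98  -0.197 -0.   ] z [-0.  0. -1.] F [-0.2  0.2  0.1] w 33.2 g 30.0 q6 [-0.05  0.53  1.81  0.    0.8   0.14]
```

```bash
python3 -m inch '[[[2.2,0.2,20,0,0,0,0],[2.2,0.2,36,0,0,0,0],[2.2,0.2,43,0,0,0,0],[2.2,0.2,46,0,0,0,0],[2.2,0.2,46,0,0,0,0],[2.2,0.2,46,0,0,0,0]]]' ; python3 -c "
from h import *;st()"
```

```text
t: 20.45
ee_pos: [579.5, -17.9, 66.2]
orientation: [2.431, 1.989, 0.001]
ft_force: [-0.4, 0.9, -0.3]
width: 33.5
grasp_force: 30.0
t 20.45 p [579.5 -17.9  66.2] x [0.198 0.98  0.   ] y [ 0.98  -0.198  0.001] z [ 0.001 -0.    -1.   ] F [-0.4  0.9 -0.3] w 33.5 g 30.0 q6 [-0.05  0.61  1.82  0.    0.71  0.15]
```

```bash
python3 -m inch '[[[0,0,0.8,0,0,0,0],[0,0,0.8,0,0,0,0],[0,0,0.8,0,0,0,50],[0,0,0.8,0,0,0,50],[0,0,0.8,0,0,0,50],[0,0,-50,0,0,0,50],[0,0,-100,0,0,0,50],[-60,0,-140,0,0,0,50],[-60,0,-140,0,0,0,50],[-60,0,-140,0,0,0,50]]]' >/dev/null
python3 - <<'E'
from h import *
st()
f,K,C=grab('wrist'); save(f,'w11.png',2.5,(160,60,400,260)); np.savez("w11.npz",f=f,K=K,C=C)
E
```

```text
t 21.45 p [568.2 -78.7 208.2] x [ 0.2   0.98 -0.  ] y [ 0.98  -0.2    0.005] z [ 0.005 -0.001 -1.   ] F [ 0.3  0.4 -0.4] w 43.5 g 0.0 q6 [-0.16  0.39  1.77 -0.    0.97  0.04]
```

View pics/w11.png

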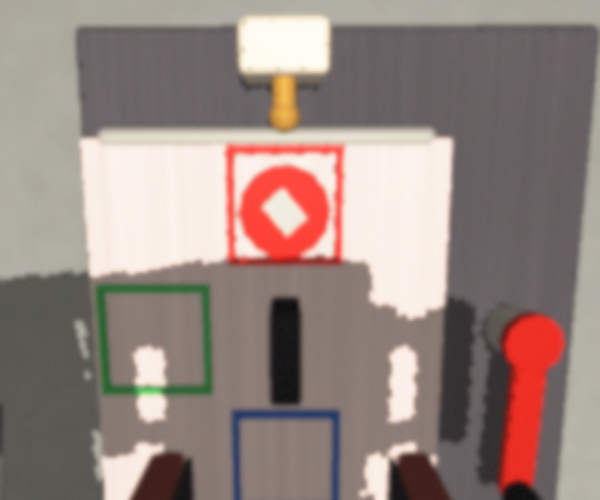

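Red stands in its nest, mark at crop (284,211), nest box (228–341, 146–262). That was my last allowed picture, so the rest goes by measurement. Next: red's offset, plus blue's heading and the bar angle from the w9 data.

Run:
```python
from h import *
d=np.load("w11.npz");f,K,C=d["f"],d["K"],d["C"]
P=lambda u,v,z: ray(K,C,(160+u/2.5,60+v/2.5),z)[:2]
n=np.mean([P(u,v,41.5) for u,v in((228,146),(342,146),(342,263),(228,263))],0); s=P(284,211,65.5); print("nest",n.round(1),"sample top",s.round(1), "if tipped down 28:",P(284,211,65.5).round(1))
d=np.load("w9.npz");f,K,C=d["f"],d["K"],d["C"]; A=np.array([569.8,322.9])
Q=lambda u,v,z: ray(K,C,(u/1.2,v/1.2),z)[:2]
b=Q(431,95,58)-A; print("blue",np.linalg.norm(b),np.degrees(np.arctan2(b[1],b[0])))
e,g=Q(328,66,112),Q(338,168,112); print("bar",e,g,np.degrees(np.arctan2(*(e-g)[::-1])),np.linalg.norm(e-g))
# dividers & empty
for nm,u,v in(("divL",226,262),("divR",462,242)): q=Q(u,v,40)-A; print(nm,np.linalg.norm(q),np.degrees(np.arctan2(q[1],q[0])))
o=status.get_obs(); st(); print("to knob tool",tool([569.6-o["ee_pos"][0],322.6-o["ee_pos"][1],0]).round(1))
```

```text
nest [578.7 -19.9] sample top [578.2 -20.9] if tipped down 28: [578.2 -20.9]
blue 56.41344026559281 -51.432610864462
bar [586.14194197 331.29423869] [551.13722515 312.01128956] 28.84892558179375 39.96451334508408
divL 109.63047474782785 163.336962149501
divR 111.2205545137332 -106.90771464284809
t 21.5 p [567.5 -77.5 206.7] x [0.2  0.98 0.  ] y [ 0.98  -0.2    0.002] z [ 0.002 -0.    -1.   ] F [-0.9  0.1  0.1] w 44.0 g 0.0 q6 [-0.16  0.39  1.78  0.    0.97  0.04]
to knob tool [ 3.924e+02 -7.790e+01 -1.000e-01]
```

Red is within about 1 mm. Blue is at heading -51°, r≈57, bar at 28.8°. Blue needs 106° clockwise, so I'll grip with tool y at yaw 118.8°.

```bash
python3 -m inch '[[[392.4,-78,0,0,0,-2.272,50],[392.4,-78,0,0,0,-2.272,50],[392.4,-78,0,0,0,-2.272,50],[392.4,-78,0,0,0,-2.272,50],[392.4,-78,0,0,0,-2.272,50],[392.4,-78,0,0,0,-2.272,50],[392.4,-78,0,0,0,-2.272,50],[392.4,-78,0,0,0,-2.272,50],[392.4,-78,0,0,0,-2.272,50],[392.4,-78,0,0,0,-2.272,50],[392.4,-78,0,0,0,-2.272,50],[392.4,-78,0,0,0,-2.272,50],[392.4,-78,0,0,0,-2.272,50],[392.4,-78,0,0,0,-2.272,50],[392.4,-78,0,0,0,-2.272,50],[392.4,-78,0,0,0,-2.272,50],[392.4,-78,0,0,0,-2.272,50],[392.4,-78,0,0,0,-2.272,50]]]' >/dev/null
python3 - <<'E'
from h import *
st(); o=status.get_obs(); print(tool([569.6-o["ee_pos"][0],322.7-o["ee_pos"][1],109.4-o["ee_pos"][2]]).round(1))
f,K,C=grab('wrist'); np.savez("w12.npz",f=f,K=K,C=C); 
h=cv2.cvtColor(f,cv2.COLOR_RGB2HSV); M=masks(f)
for k,m in M.items():
    for c in cv2.findContours(m.astype(np.uint8),0,2)[0]:
        if cv2.contourArea(c)>150: print(k,cv2.minAreaRect(c)[:2],ray(K,C,cv2.minAreaRect(c)[0],58).round())
E
```

```text
t 23.3 p [567.8 323.7 205. ] x [-0.878 -0.479  0.001] y [-0.479  0.878  0.   ] z [-0.001 -0.    -1.   ] F [-0.6  0.3  0.2] w 44.1 g 0.0 q6 [ 0.5   0.51  1.59  0.    1.05 -1.57]
[-1.1 -1.8 95.6]
red ((341.36614990234375, 271.4108581542969), (67.58485412597656, 22.154373168945312)) [596. 417.  58.]
red ((210.22764587402344, 271.5215148925781), (22.2989501953125, 67.61795806884766)) [661. 298.  58.]
blue ((373.0, 30.0), (60.0, 116.0)) [393. 323.  58.]
```

```bash
python3 -m inch '[[[-1,-1.8,50,0,0,0,50],[-1,-1.8,85,0,0,0,50],[-1,-1.8,95.5,0,0,0,50],[-1,-1.8,95.5,0,0,0,50],[-1,-1.8,95.5,0,0,0,0],[-1,-1.8,95.5,0,0,0,0],[-1,-1.8,95.5,0,0,0,0],[-1,-1.8,95.5,0,0,0,0],[-1,-1.8,95.5,0,0,0,0],[-1,-1.8,95.5,0,0,0,0]]]' >/dev/null; python3 -c "
from h import *;st()"
```

```text
t 24.35 p [570.3 323.1 111.3] x [-0.877 -0.481 -0.001] y [-0.481  0.877  0.001] z [ 0.001  0.001 -1.   ] F [-2.3  3.3  6.4] w 12.3 g 30.0 q6 [ 0.5   0.62  1.63  0.    0.88 -1.58]
```

```bash
python3 -m inch '[[[0,0,0,0,0,0.13,0],[0,0,0,0,0,0.27,0],[0,0,0,0,0,0.41,0],[0,0,0,0,0,0.55,0],[0,0,0,0,0,0.69,0],[0,0,0,0,0,0.83,0],[0,0,0,0,0,0.97,0],[0,0,0,0,0,1.11,0],[0,0,0,0,0,1.25,0],[0,0,0,0,0,1.39,0],[0,0,0,0,0,1.53,0],[0,0,0,0,0,1.67,0],[0,0,0,0,0,1.8,0],[0,0,0,0,0,1.85,0],[0,0,0,0,0,1.85,0],[0,0,0,0,0,1.85,0],[0,0,0,0,0,1.85,50],[0,0,0,0,0,1.85,50],[0,0,-40,0,0,1.85,50],[0,0,-90,0,0,1.85,50]]]' >/dev/null
python3 - <<'E'
from h import *
st(); o=status.get_obs(); print("to hover",tool([510-o["ee_pos"][0],298-o["ee_pos"][1],0]).round(1))
E
```

```text
t 26.35 p [568.5 321.4 198.2] x [-0.221  0.975 -0.002] y [ 0.975  0.221 -0.006] z [-0.005 -0.003 -1.   ] F [ 0.6  0.3 -0.2] w 40.4 g 0.0 q6 [ 0.5   0.51  1.59 -0.    1.04  0.27]
to hover [ -9.8 -62.2   0.4]
```

```bash
python3 -m inch '[[[-10,-62,0,0,0,1.4,60],[-10,-62,0,0,0,1.4,60],[-10,-62,0,0,0,1.4,60],[-10,-62,0,0,0,1.4,60],[-10,-62,0,0,0,1.4,60],[-10,-62,0,0,0,1.4,60],[-10,-62,0,0,0,1.4,60],[-10,-62,0,0,0,1.4,60],[-10,-62,0,0,0,1.4,60],[-10,-62,30,0,0,1.4,60],[-10,-62,40,0,0,1.4,60],[-10,-62,40,0,0,1.4,60]]]' >/dev/null
cat > find.py <<'E'
from h import *
st(); o=status.get_obs()
f,K,C=grab('wrist'); np.savez("wl.npz",f=f,K=K,C=C)
h=cv2.cvtColor(f,cv2.COLOR_RGB2HSV).astype(int); m=((h[...,1]>60)&(abs(h[...,0]-112)<18)&(h[...,2]>40)).astype(np.uint8)
for c in cv2.findContours(m,0,2)[0]:
    if cv2.contourArea(c)>150:
        u,s,_=cv2.minAreaRect(c); p=ray(K,C,u,54); q=p[:2]-[569.8,322.9]
        hv=h[int(u[1]),int(u[0])]
        print("px",np.round(u),"sz",np.round(s),"hsv",hv,"w",p.round(1),"stand",(q@[.923,.385]).round(1),(q@[-.385,.923]).round(1),"r",np.hypot(*q).round(1),"tool",tool(p-o["ee_pos"]).round(1))
E
python3 find.py
```

```text
t 27.55 p [510.7 298.1 158.4] x [ 0.923  0.385 -0.004] y [ 0.385 -0.923  0.001] z [-0.003 -0.002 -1.   ] F [-0.4 -0.8 -0.5] w 52.7 g 0.0 q6 [ 0.51  0.48  1.76 -0.    0.9   1.68]
px [236. 354.] sz [39. 80.] hsv [108 202 165] w [369.3 280.6  54. ] stand -201.3 38.2 r 204.9 tool [-137.   -38.3  104.6]
px [278. 211.] sz [36. 39.] hsv [ 18 170 102] w [515.8 298.9  54. ] stand -59.1 -1.4 r 59.1 tool [  5.2   1.3 104.4]
```

Blue is at (515.8,298.9), stand x=-59 and r=59, consistent with sitting against the drum and clear of the cover. Descend and grip.

```bash
python3 -m inch '[[[3,1.3,50,0,0,0,60],[3,1.3,85,0,0,0,60],[3,1.3,98,0,0,0,60],[3,1.3,100,0,0,0,60],[3,1.3,100,0,0,0,60],[3,1.3,100,0,0,0,0],[3,1.3,100,0,0,0,0],[3,1.3,100,0,0,0,0],[3,1.3,100,0,0,0,0],[3,1.3,100,0,0,0,0]]]' >/dev/null; python3 -c "
from h import *;st()"; python3 -m inch '[[[0,0,-20,0,0,0,0],[0,0,-70,0,0,0,0],[0,0,-120,0,0,0,0],[0,0,-120,0,0,0,0],[0,0,-120,0,0,0,0]]]' >/dev/null
python3 - <<'E'
from h import *
st()
o=status.get_obs()
print(tool([557.4-o["ee_pos"][0],-125.5-o["ee_pos"][1],0]).round(1))
E
```

```text
t 28.6 p [515.8 299.2  61.5] x [0.923 0.384 0.002] y [ 0.384 -0.923 -0.   ] z [ 0.002  0.001 -1.   ] F [-1.  -0.2  6.9] w 33.2 g 30.0 q6 [ 0.51  0.63  1.79 -0.    0.72  1.68]
t 29.1 p [515.7 299.2 181.8] x [0.923 0.384 0.003] y [ 0.384 -0.923 -0.   ] z [ 0.003  0.002 -1.   ] F [-0.5 -0.4 -1.2] w 33.3 g 30.0 q6 [0.51 0.45 1.74 0.   0.94 1.68]
[-124.4  408.2   -0.6]
```

```bash
python3 -m inch '[[[-8,25,0,0,0,-0.06,0],[-21,70,0,0,0,-0.18,0],[-34,112,0,0,0,-0.28,0],[-48,156,0,0,0,-0.38,0],[-61,200,0,0,0,-0.48,0],[-74,244,0,0,0,-0.58,0],[-88,288,0,0,0,-0.68,0],[-101,330,0,0,0,-0.78,0],[-112,370,0,0,0,-0.88,0],[-121,396,0,0,0,-0.96,0],[-124.5,408.2,30,0,0,-0.974,0],[-124.5,408.2,60,0,0,-0.974,0],[-124.5,408.2,65,0,0,-0.974,0],[-124.5,408.2,65,0,0,-0.974,0],[-124.5,408.2,65,0,0,-0.974,0]]]' >/dev/null
cat > find2.py <<'E'
from h import *
st(); o=status.get_obs()
f,K,C=grab('wrist'); np.savez("wl.npz",f=f,K=K,C=C)
h=cv2.cvtColor(f,cv2.COLOR_RGB2HSV).astype(int); m=((h[...,1]>70)&(abs(h[...,0]-112)<18)&(h[...,2]>40)).astype(np.uint8)
for c in cv2.findContours(m,0,2)[0]:
    if cv2.contourArea(c)>60:
        x,y,w,hh=cv2.boundingRect(c); T=lambda u,v,z:tool(ray(K,C,(u,v),z)-o["ee_pos"]).round(1)
        print("box",x,y,w,hh,"area",cv2.contourArea(c),"top:",T(x+w/2,y+w/2,o["ee_pos"][2]-3.5),"far edge@41.5",T(x,y,41.5),T(x+w,y,41.5))
E
python3 find2.py
```

```text
t 30.6 p [ 557.  -125.6  115.5] x [0.201 0.98  0.   ] y [ 0.98  -0.201 -0.   ] z [-0.  0. -1.] F [ 0.5  0.1 -0.5] w 33.3 g 30.0 q6 [-0.24  0.52  1.83  0.    0.79 -0.04]
box 243 199 66 97 area 5544.0 top: [21.3 -0.4  3.5] far edge@41.5 [ 22.8 -24.4  74. ] [22.8 23.5 74. ]
```

Run:
```python
from h import *
d=np.load("wl.npz");f,K,C=d["f"],d["K"],d["C"]; o=status.get_obs()
T=lambda u,v,z:tool(ray(K,C,(u,v),z)-o["ee_pos"]).round(1)
h=cv2.cvtColor(f,cv2.COLOR_RGB2HSV).astype(int); m=((h[...,1]>70)&(abs(h[...,0]-112)<18)&(h[...,2]>40))
for r in range(200,312,6):
    c=np.flatnonzero(m[r,235:320])+235; print(r,(c.min(),c.max(),len(c)) if len(c) else None, f[r,277])
print("bottom edge",T(277,296,112),T(277,302,112),T(277,306,112))
```

```text
200 (np.int64(246), np.int64(307), 62) [ 29  55 101]
206 (np.int64(246), np.int64(307), 7) [138 122 115]
212 (np.int64(246), np.int64(307), 7) [138 123 117]
218 (np.int64(246), np.int64(306), 7) [138 123 118]
224 (np.int64(246), np.int64(306), 19) [58 63 90]
230 (np.int64(247), np.int64(306), 42) [21 45 84]
236 (np.int64(247), np.int64(306), 53) [19 45 85]
242 (np.int64(247), np.int64(306), 60) [ 26  55 103]
248 (np.int64(246), np.int64(306), 61) [ 23  54 101]
254 (np.int64(245), np.int64(306), 62) [ 25  53 101]
260 (np.int64(244), np.int64(307), 48) [121  88  42]
266 (np.int64(243), np.int64(308), 35) [119  87  41]
272 (np.int64(244), np.int64(307), 35) [122  88  41]
278 (np.int64(246), np.int64(306), 48) [89 74 75]
284 (np.int64(249), np.int64(301), 53) [23 53 99]
290 (np.int64(257), np.int64(293), 37) [23 53 99]
296 None [114 109 112]
302 None [140 128 113]
308 None [54 51 50]
bottom edge [-14.8  -0.3   4. ] [-18.4  -0.3   4. ] [-20.8  -0.3   4. ]
```

The mount's centre is 2.8 mm ahead in tool x relative to the nest. Correct and lower.

```bash
python3 -m inch '[[[-2.7,0,20,0,0,0,0],[-2.7,0,36,0,0,0,0],[-2.7,0,43,0,0,0,0],[-2.7,0,46,0,0,0,0],[-2.7,0,46,0,0,0,0],[-2.7,0,46,0,0,0,0]]]' >/dev/null; python3 -c "
from h import *;st()"
```

```text
t 31.25 p [ 556.8 -128.6   70. ] x [ 0.201  0.98  -0.   ] y [ 0.98  -0.201  0.001] z [ 0.001 -0.    -1.   ] F [-0.3 -0.2 -0.1] w 33.2 g 30.0 q6 [-0.25  0.59  1.84 -0.    0.71 -0.04]
```

```bash
python3 -m inch '[[[0,0,0.8,0,0,0,0],[0,0,0.8,0,0,0,0],[0,0,0.8,0,0,0,50],[0,0,0.8,0,0,0,50],[0,0,0.8,0,0,0,50],[0,0,-50,0,0,0,50],[0,0,-100,0,0,0,50],[0,0,-140,0,0,0,50],[0,0,-140,0,0,0,50],[0,0,-140,0,0,0,50]]]' >/dev/null
cat > chk.py <<'E'
from h import *
st(); f,K,C=grab('wrist'); np.savez("wl.npz",f=f,K=K,C=C)
h=cv2.cvtColor(f,cv2.COLOR_RGB2HSV).astype(int)
red=((h[...,1]>100)&((h[...,0]<8)|(h[...,0]>172))&(h[...,2]>60)); blue=((h[...,1]>70)&(abs(h[...,0]-112)<18)&(h[...,2]>40))
for k,m,nest in(("red",red,(578.6,-19.8)),("blue",blue,(557.2,-125.6))):
    w=np.array([proj(K,C,(nest[0]+a*.98+b*.198,nest[1]-a*.198+b*.98,41.5)) for a in(-30,30) for b in(-30,30)]); x0,y0=np.maximum(w.min(0),0).astype(int); x1,y1=w.max(0).astype(int); print(k,"win",x0,y0,x1,y1)
    s=np.zeros_like(m); s[y0:y1,x0:x1]=m[y0:y1,x0:x1]
    cs,hi=cv2.findContours(s.astype(np.uint8),cv2.RETR_CCOMP,cv2.CHAIN_APPROX_NONE)
    for c,q in zip(cs,hi[0]):
        A=cv2.contourArea(c)
        if A>60:
            (u,v),sz,_=cv2.minAreaRect(c); e=cv2.minEnclosingCircle(c)
            print(" hole" if q[3]>=0 else " outer","px",round(u),round(v),"sz",np.round(sz),"area",A,"@41.5",ray(K,C,(u,v),41.5)[:2].round(1),"@65.5",ray(K,C,(u,v),65.5)[:2].round(1))
E
python3 chk.py
```

```text
t 32.25 p [ 556.6 -128.7  210.1] x [ 0.202  0.979 -0.   ] y [ 0.979 -0.202  0.002] z [ 0.002 -0.001 -1.   ] F [-0.4  0.2  0.6] w 44.0 g 0.0 q6 [-0.25  0.38  1.78 -0.    0.98 -0.04]
red win 242 51 307 119
 outer px 275 86 sz [52. 48.] area 2445.0 @41.5 [578.3 -19.1] @65.5 [577.7 -22.2]
 hole px 275 84 sz [18. 14.] area 229.0 @41.5 [578.7 -17.6] @65.5 [578.  -20.7]
 hole px 293 71 sz [22. 12.] area 135.5 @41.5 [597.6  -9.4] @65.5 [595.5 -13.3]
 hole px 275 87 sz [46. 44.] area 579.0 @41.5 [578.1 -20. ] @65.5 [577.5 -23. ]
blue win 246 168 305 225
 outer px 276 198 sz [44. 43.] area 1803.0 @41.5 [ 556.9 -125.6] @65.5 [ 557.9 -120.5]
 hole px 275 205 sz [13. 17.] area 198.5 @41.5 [ 555.  -132.5] @65.5 [ 556.2 -126.9]
 hole px 276 198 sz [41. 39.] area 661.0 @41.5 [ 557.  -125.1] @65.5 [ 558. -120.]
```

Both mounts are upright, with their marks within 1.6 mm of the nest centres. Now the lock knob: tool y to yaw 76° above the open position.

```bash
python3 -m inch '[[[-7.6,101.6,0,0,0,-1.532,50],[-7.6,101.6,0,0,0,-1.532,50],[-7.6,101.6,0,0,0,-1.532,50],[-7.6,101.6,0,0,0,-1.532,50],[-7.6,101.6,0,0,0,-1.532,50],[-7.6,101.6,0,0,0,-1.532,50],[-7.6,101.6,0,0,0,-1.532,50],[-7.6,101.6,0,0,0,-1.532,50],[-7.6,101.6,0,0,0,-1.532,50],[-7.6,101.6,0,0,0,-1.532,50],[-7.6,101.6,0,0,0,-1.532,50],[-7.6,101.6,0,0,0,-1.532,50],[-7.6,101.6,30,0,0,-1.532,50],[-7.6,101.6,30,0,0,-1.532,50]]]' >/dev/null
python3 - <<'E'
from h import *
st(); o=status.get_obs(); f,K,C=grab('wrist')
h=cv2.cvtColor(f,cv2.COLOR_RGB2HSV).astype(int); m=((h[...,1]>140)&((h[...,0]<8)|(h[...,0]>172))&(h[...,2]>90)).astype(np.uint8)
for c in cv2.findContours(m,0,1)[0]:
    if cv2.contourArea(c)>100: b=cv2.boxPoints(cv2.minAreaRect(c)); print(cv2.contourArea(c),b.round().tolist(),[ray(K,C,q,50)[:2].round(1).tolist() for q in b])
print(tool([654.6-o["ee_pos"][0],-156.7-o["ee_pos"][1],75-o["ee_pos"][2]]).round(1))
E
```

```text
t 33.7 p [ 651.2 -155.7  174.4] x [-0.971  0.241  0.008] y [0.241 0.971 0.   ] z [-0.008  0.002 -1.   ] F [-1.2  0.4 -0. ] w 43.9 g 0.0 q6 [-0.25  0.57  1.56 -0.    1.02 -1.58]
1238.5 [[278.0, 199.0], [360.0, 199.0], [360.0, 224.0], [278.0, 224.0]] [[638.9, -150.5], [656.5, -79.3], [679.5, -83.3], [661.5, -156.0]]
3109.0 [[380.0, 65.0], [443.0, 62.0], [446.0, 119.0], [382.0, 121.0]] [[551.6, -44.9], [561.8, 4.9], [605.8, 2.3], [595.2, -49.7]]
[-4.1 -0.1 99.4]
```

The arm is still open, from the pivot end near (666,-92) to (650,-153). Descend and grip the knob.

```bash
python3 -m inch '[[[-3,0,45,0,0,0,50],[-3,0,80,0,0,0,50],[-3,0,97,0,0,0,50],[-3,0,99,0,0,0,50],[-3,0,99,0,0,0,50],[-3,0,99,0,0,0,0],[-3,0,99,0,0,0,0],[-3,0,99,0,0,0,0],[-3,0,99,0,0,0,0],[-3,0,99,0,0,0,0],[-3,0,99,0,0,0,0]]]' >/dev/null; python3 -c "
from h import *;st()"
```

```text
t 34.85 p [ 657.4 -157.3   80.8] x [-0.971  0.239 -0.001] y [ 0.239  0.971 -0.   ] z [ 0.001 -0.    -1.   ] F [-1.  -0.2  4.6] w 13.6 g 30.0 q6 [-0.25  0.69  1.59 -0.    0.86 -1.58]
```

```bash
python3 -m inch '[[[11,0.5,0,0,0,0,0],[23.7,3.5,0,0,0,0,0],[35.5,9,0,0,0,0,0],[46,16.6,0,0,0,0,0],[54.8,26,0,0,0,0,0],[61.5,37,0,0,0,0,0],[65.8,49.5,0,0,0,0,0],[67.6,60,0,0,0,0,0],[67.6,64.5,0,0,0,0,0],[67.6,64.5,0,0,0,0,0],[67.6,64.5,0,0,0,0,0]]]' >/dev/null; python3 -c "
from h import *;st()"
```

```text
t 35.95 p [604.5 -79.9  80.1] x [-0.971  0.239  0.004] y [ 0.239  0.971 -0.003] z [-0.004 -0.002 -1.   ] F [ -7.3 -10.4   7.3] w 13.2 g 30.0 q6 [-0.15  0.62  1.75 -0.    0.78 -1.48]
```

It's against the closed stop, TCP (604.5,-79.9). Ease off, release, rise and check everything.

```bash
python3 -m inch '[[[0,-2,0,0,0,0,0],[0,-2,0,0,0,0,30],[0,-2,0,0,0,0,40],[0,-2,0,0,0,0,40],[0,-2,0,0,0,0,40],[0,-2,-50,0,0,0,50],[0,-2,-100,0,0,0,50],[30,-2,-150,0,0,0,50],[30,-2,-150,0,0,0,50],[30,-2,-150,0,0,0,50]]]' >/dev/null; python3 chk.py
python3 - <<'E'
from h import *
d=np.load("wl.npz");f,K,C=d["f"],d["K"],d["C"]
h=cv2.cvtColor(f,cv2.COLOR_RGB2HSV).astype(int); m=((h[...,1]>110)&((h[...,0]<8)|(h[...,0]>172))&(h[...,2]>70)).astype(np.uint8)
for c in cv2.findContours(m,0,1)[0]:
    if cv2.contourArea(c)>100: b=cv2.boxPoints(cv2.minAreaRect(c)); print(cv2.contourArea(c),[ray(K,C,q,50)[:2].round(1).tolist() for q in b])
f,K,C=grab("scene"); h=cv2.cvtColor(f,cv2.COLOR_RGB2HSV).astype(int); m=((h[...,1]>140)&((h[...,0]<8)|(h[...,0]>172))&(h[...,2]>90)).astype(np.uint8)
for c in cv2.findContours(m[150:300,220:370],0,1)[0]:
    if cv2.contourArea(c)>15: b=cv2.boxPoints(cv2.minAreaRect(c))+[220,150]; print("scene",cv2.contourArea(c),b.round().tolist(),[ray(K,C,q,50)[:2].round(1).tolist() for q in b])
E
```

```text
t 36.95 p [577.6 -73.  231.8] x [-0.971  0.239 -0.003] y [0.239 0.971 0.   ] z [ 0.003 -0.    -1.   ] F [ 0.7 -0.4 -0.6] w 43.8 g 0.0 q6 [-0.15  0.37  1.74  0.    1.03 -1.48]
red win 294 157 350 213
 outer px 322 186 sz [43. 41.] area 1662.5 @41.5 [578.  -19.9] @65.5 [573.  -22.5]
 hole px 325 190 sz [11. 15.] area 136.0 @41.5 [583.3 -17.9] @65.5 [577.9 -20.6]
 hole px 322 185 sz [37. 38.] area 411.5 @41.5 [577.4 -19.8] @65.5 [572.4 -22.4]
blue win 194 161 253 217
 outer px 225 189 sz [41. 42.] area 1592.5 @41.5 [ 556.4 -125.8] @65.5 [ 552.9 -120.8]
 hole px 220 194 sz [17. 12.] area 179.0 @41.5 [ 559.8 -132.6] @65.5 [ 556.1 -127.1]
 hole px 225 189 sz [38. 39.] area 542.5 @41.5 [ 556.1 -125.2] @65.5 [ 552.7 -120.2]
674.0 [[614.1, -91.9], [619.7, -69.0], [679.9, -83.2], [674.0, -107.1]]
1654.0 [[548.6, -37.2], [558.9, 4.8], [603.8, -3.6], [593.1, -47.1]]
scene 120.5 [[297.0, 225.0], [305.0, 222.0], [316.0, 244.0], [309.0, 248.0]] [[605.4, -97.0], [605.3, -73.8], [678.0, -83.5], [677.7, -106.0]]
scene 239.0 [[305.0, 202.0], [321.0, 196.0], [327.0, 212.0], [312.0, 218.0]] [[553.1, -41.2], [556.0, 6.1], [609.1, -5.9], [605.9, -52.1]]
```

The lock is closed (arm axis -13.8° vs -11.4°, about 0.04 rad). Red and blue are in place and the plate hasn't moved. Handing in.

```bash
python3 -c "
from h import *;print(ctrl.close_job())"
```

```text
the job is handed in; nothing more can be done
None
```

I handed the job in at about 37 s of robot time, verdict not shown: plate snapped home, red and blue mounts within about 2 mm of their nest centres, lock closed to about 0.04 rad, grey blank left on the carousel, no green mount seen in any cell.

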